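# Bring the long lighter from its stand to the candle

### The arm

A 6-joint arm with a two-finger parallel gripper is mounted at the origin on a cart in front of the work surface, level with it; the furniture and walls round the work are solid. World frame = base frame: x ahead of the robot, y to its left, z up, the work surface at z = 0. Lengths are in m, angles in rad, forces in N, time in s.
With the tool pointing down it reaches from about 0.35 to 0.925 m from the base axis. Payload 6.4 kg.
Tool frame: the origin (TCP) lies at the very end of the fingers, on their centre line; the grasp point (between the pads) lies 19 mm behind it (env.grip_point_offset is the distance from the TCP to the grasp point, in m); z points along the fingers, y is the line along which they close (so a half turn about z gives the same grasp; the last joint's range is limited). The gripper opens to 85 mm and grips with 20 to 120 N. Pads are 22 mm wide; open, the fingers measure 114 mm over their backs; the gripper's body (76 mm by 85 mm) begins 54 mm behind the grasp point. The pads swing forward as they close: fully open they stand 13 mm farther back than shut.
Start: joints at [-1.287, 0.245, 1.558, -0, 1.339, -0.174], TCP at [0.287, -0.583, 0.231] pointing down, gripper open.
Joint ranges: [-3.13, 3.13], [-1.02, 2.26], [0.13, 2.54], [-0.95, 4.09], [0.21, 2.88], [-2.74, 2.74]. Speed limits (rad/s): [2.57, 2.57, 3.14, 3.14, 3.14, 3.14].

### API

Orientations are given as [roll, pitch, yaw] about the fixed x, y, z axes, in that order (R = Rz(yaw) Ry(pitch) Rx(roll)).
In Python, from cell import env gives the robot as it stands. The module is installed in compiled form; this text tells all that it offers.
- The arm moves only by the tool servo_tool, never from a script. Its argument "plan" is a list that holds one entry, the list of rows, each a list of 7 numbers: the shift along the tool's x, y, z in m, then the turn, a rotation vector about the tool's x, y, z in degrees, then the opening in per cent of the stroke, from 0 (shut) to 100 (fully open). A call has 1 to 8 rows; each row shifts and turns the commanded pose from where the row before left it, along the tool's axes as they then stand; what a row does not reach is not made up. A row lasts 1/12 s, in which the tool goes at most 41.7 mm and 7.16 degrees, less where a joint would pass 70% of its speed; a pose out of reach is approached as far as the arm can. A call with a gripper value outside its range is refused whole. The fingers move at their own pace and stop on an object; the grip force is fixed at half the most. Time passes only in rows, so rows that do not move let the fingers close. It gives the time, the measured TCP pose, the force, the opening and the grip force at its end, in the units of the state.
- env.read_state(): the state, without advancing time (a new reading comes with each control period).
- env.snapshot(name): name is "side" or "top"; returns the picture (420x560x3 uint8, red, green, blue); there is no depth.
- env.camera_params(name): a dict with "fx", "fy", "cx", "cy" (pixels), "xyz" and "orientation" of the camera in the world. Camera axes: x right, y down, z forward; pixel columns grow to the right and rows downward; lengths in m; the calibration is good to about 2 mm. A picture is of the moment at which its call begins. camera_params takes no time and is no camera call.
- env.job_done(): hands the job in; it is judged then, once.
The state is a dict: "clock": time; "joint_positions": joint angles; "qd": joint speeds; "effort": joint torques, N m; "tcp_pos": TCP position; "eef_rot": TCP orientation; "contact_force": force on the tool from outside, world axes, zero at the start; "torque": the same for the moment, N m; "gripper_width": finger opening in m; "finger_force": force on a finger pad.
Only numpy, scipy, OpenCV 4.12 (cv2) and the standard library are available. Lean on these libraries where they do the work, as an engineer would, in place of code of your own. Each camera call takes 0.05 s, during which the arm holds its last target. There are 200 camera calls.

### The job

Draw the red long-nosed lighter up out of the tool stand, then turn it to slant about halfway between upright and level, nozzle end lowest, and bring the nozzle's tip about two centimetres above the middle of the small candle, ready to light it. Finish holding the lighter still there in the gripper, with nothing else supporting it. Do not touch or shift the candle, and leave the screwdriver in the stand and everything else on the worktop where it is.

Things in the scene. Friction and masses are not known exactly. Their poses are not given: they have to be found in the camera images.
- lighter: Gas lighter, 204 mm, standing nozzle down in either well of the stand, top 93 mm free. Red body 107 mm long, 20 x 20 mm; thin straight 9 mm nozzle on the same line. y: along it, nozzle to butt (up at the start); x, z square to its flat faces. Origin is off centre: the centre line is at x -2, z +10 mm; along y, butt +101, red body's lower end -6, nozzle tip -102 mm. 45 to 80 g.
- lighter_tip (a point): The very end of the lighter's nozzle, on its centre line, 102 mm from the lighter's origin towards -y of the lighter. At the start it is hidden inside the stand, about 10 mm above the worktop.
- stand: Fixed two-well tool stand of wood on a dark base, foot 80 x 172 mm, 120 mm high; origin under its centre, z up. Square wells at x 0, y +45 and -45 mm (own frame), 31 mm wide, 14 mm deep, going on below as a 13 mm hole. Lighter in one well, screwdriver in the other, their x along the stand's x. The lighter must rise 115 mm for its tip to clear the top.
- screwdriver: Screwdriver with a yellow handle 25 mm thick, standing blade down in the other well of the stand; its top is about 185 mm above the worktop, 28 mm lower than the lighter's. A bystander: it stays there. Origin at the lower end of its handle, about 10 mm beside its centre line; y up along its length.
- candle: Small tealight candle in a white cup, 38 mm across and 15 mm high, with a short wick in the middle not above the rim, standing loose on the worktop (16 to 28 g). Origin at the centre of its underside, z up.
- mug_2: White mug, 96 mm high, standing at the back of the worktop; bystander. Origin under its middle (between cup and handle).
- tin_1: Small light-coloured tin, 58 mm across, 72 mm high, at the back; bystander. Origin at the centre of its underside.
- tin_2: Red tin, 75 mm across, 58 mm high, at the back; bystander. Origin at the centre of its underside.
- fork_1: Metal fork, 193 mm long, lying near the front edge; bystander. Origin under its middle.
Mind the look-alikes: they are no part of the job. Of the things that look like the candle, take the one that is farthest from the robot's base at the start. What is shaped like the lighter but blue is not meant.

How it is judged:
By the outcome, as a careful person would: the job done as asked, in the order asked, and still so for the second after the job is handed in, while the arm keeps its last pose, push and grip.
It also fails if it takes over 38 s, if anything falls off the work surface, if the arm or the gripper's body presses on something with over 40 N, if the wrist force passes 120 N, or if a joint passes its speed limit or range.

## Working session

There is one attempt and no reset: what is moved stays moved. The work goes in short steps, Python scripts to look and compute and a tool call to move; the robot and the scene stay as the last step left them, time stands still between calls to the robot, and variables do not carry over. Pictures are saved under pics/ and viewed, at most 10 in all, crops included, and the job is handed in when it is done.

Besides the shell and the picture viewer there is one more tool, called after "Call:" in YAML: its name, and indented under it one key for each argument. servo_tool: Moves the arm, as the interface text tells. Its arguments: {"type":"object","properties":{"plan":{"type":"array"}},"required":["plan"]}

```bash
mkdir -p pics; cat > h.py <<'E'
import numpy as np, cv2
from scipy.spatial.transform import Rotation as R
from cell import env
def cam(n):
    p=env.camera_params(n); o=np.array(p["orientation"],float)
    M=R.from_euler('xyz',o).as_matrix() if o.size==3 else (o if o.shape==(3,3) else R.from_quat(o).as_matrix())
    return p,M,np.array(p["xyz"],float)
def ray(n,u,v):
    p,M,c=cam(n); d=M@np.array([(u-p["cx"])/p["fx"],(v-p["cy"])/p["fy"],1]); return c,d/np.linalg.norm(d)
def plane(n,u,v,z):
    c,d=ray(n,u,v); return c+d*(z-c[2])/d[2]
def proj(n,P):
    p,M,c=cam(n); q=M.T@(np.array(P)-c); return np.array([p["fx"]*q[0]/q[2]+p["cx"],p["fy"]*q[1]/q[2]+p["cy"]])
def snap(n,f):
    im=env.snapshot(n); cv2.imwrite("pics/"+f,cv2.cvtColor(im,cv2.COLOR_RGB2BGR)); return im
E
python3 - <<'E'
from h import *
for n in("side","top"):
    snap(n,n+"0.png"); print(env.camera_params(n))
print(env.read_state()); print(env.grip_point_offset)
E
```

```text
{'fx': 394.21759733872835, 'fy': 394.21759733872835, 'cx': 280.57783665856977, 'cy': 207.6668047410101, 'xyz': array([0.19500282, 0.35737135, 0.78360771]), 'orientation': array([-2.5272608 ,  0.00833956, -2.38927876])}
{'fx': 402.7429214523474, 'fy': 402.7429214523474, 'cx': 283.06028076175284, 'cy': 210.5390281921726, 'xyz': array([ 0.47451707, -0.01144422,  1.11757836]), 'orientation': array([-3.10276358e+00,  1.22210313e-03, -1.56496748e+00])}
{'clock': 0.1, 'joint_positions': array([-1.28709986e+00,  2.45724154e-01,  1.55889802e+00, -5.18446313e-06,
        1.33869263e+00, -1.74101109e-01]), 'qd': array([ 0.00076316, -0.00227149, -0.00296314, -0.0009172 ,  0.00097282,
       -0.00085643]), 'effort': array([ 1.00276484e-03, -4.30670679e+01, -3.27128971e+01, -3.98614168e-05,
        2.79897198e-03,  1.67550309e-05]), 'tcp_pos': array([ 0.28714407, -0.58257875,  0.23030018]), 'eef_rot': array([-3.13989566e+00, -2.93349344e-04,  4.57798522e-01]), 'contact_force': array([-0.77097301, -0.30739296,  0.03127429]), 'torque': array([-0.00323887, -0.07851991, -0.07356199]), 'finger_force': 0.0, 'gripper_width': 0.08512697654071341}
0.0187
```

View pics/side0.png

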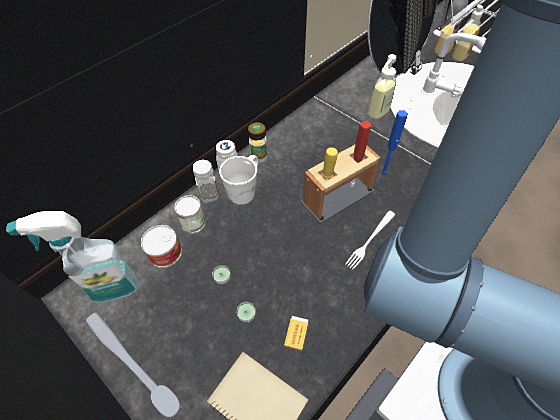

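View pics/top0.png

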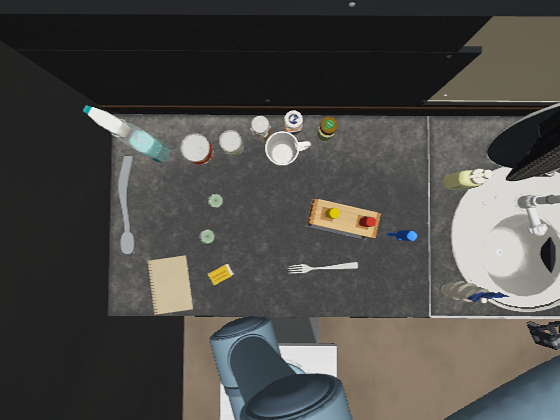

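The side view shows the red lighter top at about (364,124) in the stand, the screwdriver at (330,152), candles at (222,274) and (246,312), and the blue look-alike at (398,125). The top view shows the lighter at (369,222), candles at (216,200) and (207,237), and the stand slanting from (312,212) to (380,222).

```bash
cat > m.py <<'E'
from h import *
def mask(n,im,lo,hi,box):
    hsv=cv2.cvtColor(im,cv2.COLOR_RGB2HSV); m=cv2.inRange(hsv,lo,hi)
    if lo[0]==0 : m|=cv2.inRange(hsv,(170,lo[1],lo[2]),(180,255,255))
    o=np.zeros_like(m); x0,y0,x1,y1=box; o[y0:y1,x0:x1]=m[y0:y1,x0:x1]; return o
def big(m):
    c,_=cv2.findContours(m,cv2.RETR_EXTERNAL,cv2.CHAIN_APPROX_NONE); return max(c,key=cv2.contourArea)
def load(f): return cv2.cvtColor(cv2.imread("pics/"+f),cv2.COLOR_BGR2RGB)
E
python3 - <<'E'
from m import *
t=load("top0.png"); s=load("side0.png")
c=big(mask("t",t,(0,140,60),(6,255,255),(340,195,400,250))); print("red top",cv2.boundingRect(c),cv2.minAreaRect(c))
c=big(mask("s",s,(0,140,40),(6,255,255),(345,105,385,180))); r=cv2.minAreaRect(c); print("red side",cv2.boundingRect(c),r,cv2.boxPoints(r).tolist())
c=big(mask("t",t,(8,70,90),(25,255,255),(300,190,390,250))); r=cv2.minAreaRect(c); B=cv2.boxPoints(r); print("stand",r)
for b in B: print(plane("top",*b,0.12).round(4))
c=big(mask("y",t,(24,150,90),(34,255,255),(300,190,390,250))); print("yel",cv2.minAreaRect(c))
for n,im,bs in(("top",t,[(205,190,227,211),(197,228,218,247)]),("side",s,[(210,262,235,287),(234,300,260,325)])):
    for b in bs:
        m=mask(n,im,(35,15,90),(95,255,255),b); c=big(m|mask(n,im,(0,0,130),(180,255,255),b)); (u,v),_=cv2.minAreaRect(c)[0],0
        print(n,(u,v),cv2.boundingRect(c),plane(n,u,v,.012).round(4))
z=np.hstack([cv2.resize(t[185:255,295:395],(400,280),interpolation=3),cv2.resize(s[100:200,300:400],(280,280),interpolation=3)])
z2=np.hstack([cv2.resize(t[185:255,190:250],(240,280),interpolation=3),cv2.resize(s[255:325,205:265],(240,280),interpolation=3)])
z2=np.pad(z2,((0,0),(0,200),(0,0)))
cv2.imwrite("pics/crop0.png",np.vstack([z,z2])[:,:,::-1])
E
```

```text
red top (359, 217, 17, 10) ((367.0, 221.5), (9.0, 16.0), 90.0)
red side (354, 121, 17, 42) ((361.2949523925781, 141.22190856933594), (11.018115997314453, 41.97377395629883), 12.994616508483887) [[351.2078857421875, 160.4325714111328], [360.64605712890625, 119.53370666503906], [371.38201904296875, 122.01124572753906], [361.94384765625, 162.9101104736328]]
stand ((344.2160339355469, 217.71707153320312), (69.43488311767578, 26.293712615966797), 13.13402271270752)
[ 0.4837 -0.0705  0.12  ]
[ 0.5473 -0.0851  0.12  ]
[ 0.5091 -0.2527  0.12  ]
[ 0.4456 -0.2377  0.12  ]
yel ((332.0, 212.5), (9.0, 14.0), 90.0)
top (215.0, 200.0) (208, 194, 15, 13) [0.5454 0.1775 0.012 ]
top (207.0, 235.5) (200, 229, 15, 14) [0.4478 0.1983 0.012 ]
side (221.0, 274.0) (212, 265, 19, 19) [0.5465 0.1782 0.012 ]
side (245.60003662109375, 311.20001220703125) (236, 301, 20, 21) [0.4485 0.1995 0.012 ]
```

View pics/crop0.png

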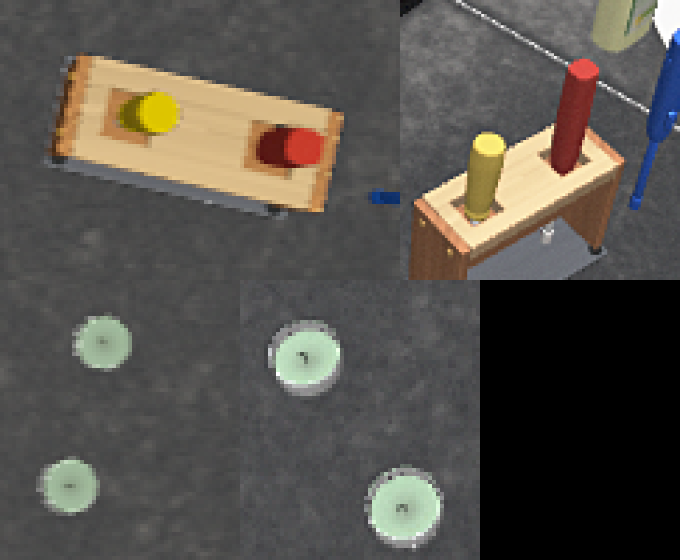

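```bash
python3 - <<'E'
from m import *
from scipy.optimize import least_squares
t=load("top0.png"); s=load("side0.png")
for n,im,box in(("top",t,(340,195,400,250)),("side",s,(345,105,385,180))):
    m=mask(n,im,(0,140,170),(6,255,255),box); c=big(m); print(n,cv2.minAreaRect(c),cv2.boundingRect(c)); 
    (u,v)=cv2.minAreaRect(c)[0]; print(plane(n,u,v,.213).round(4))
# side body axis below top
m=mask("s",s,(0,140,40),(6,255,255),(345,105,385,180))
rows=[(np.nonzero(m[y])[0].mean(),y) for y in range(128,156)]
f=np.polyfit([r[1] for r in rows],[r[0] for r in rows],1); print("side axis u(v)",f)
# predicted axis pix of upright at candidates
for P in [(.486,-.205),(.487,-.203)]:
    print(P,[proj(n,(*P,z)).round(1).tolist() for n in("top","side") for z in(.12,.15,.18,.213)])
a=proj("side",(.486,-.205,.21));b=proj("side",(.486,-.205,.14));print("upright slope",(a-b)[0]/(a-b)[1], f[0])
E
```

```text
top ((371.0, 221.0), (8.0, 8.0), 90.0) (367, 217, 9, 9)
[ 0.4873 -0.2077  0.213 ]
side ((365.5000305175781, 124.50001525878906), (8.485280990600586, 7.071067810058594), 45.0) (360, 121, 11, 8)
[ 0.4885 -0.2072  0.213 ]
side axis u(v) [-2.20853859e-01  3.92572250e+02]
(0.486, -0.205) [[361.8, 222.0], [364.2, 221.9], [366.8, 221.7], [369.8, 221.6], [358.9, 156.3], [361.0, 147.0], [363.2, 137.1], [365.8, 125.6]]
(0.487, -0.203) [[361.0, 221.6], [363.4, 221.4], [365.9, 221.3], [368.9, 221.1], [358.0, 156.5], [360.1, 147.2], [362.3, 137.4], [364.9, 125.9]]
upright slope -0.22559044196518005 -0.22085385878489183
```

Call:
servo_tool:
  plan:
    - [[0,0,-0.005,0,0,-6.4,100],[0,0,-0.005,0,0,-6.4,100],[0,0,-0.005,0,0,-6.4,100],[0,0,-0.005,0,0,-6.4,100],[0,0,-0.005,0,0,-6.4,100],[0,0,-0.005,0,0,-6.4,100],[0,0,-0.005,0,0,-6.4,100],[0,0,-0.005,0,0,-6.2,100]]

```text
clock: 0.77
tcp_pos: [0.2872, -0.5828, 0.2708]
eef_rot: [-3.141, -0.001, 1.353]
contact_force: [-0.2, 0.3, 0.1]
gripper_width: 0.0853
finger_force: 0.0
```

```bash
cat >> h.py <<'E'
def delta(P,Rt=None):
    s=env.read_state(); M=R.from_euler('xyz',s["eef_rot"]); 
    print("t",s["clock"],"tcp",s["tcp_pos"].round(4),"rot",np.degrees(s["eef_rot"]).round(1),"q",s["joint_positions"].round(3),"w",s["gripper_width"],"F",s["contact_force"].round(1),s["finger_force"])
    print("d tool",(M.inv().apply(np.array(P)-s["tcp_pos"])).round(4)); 
    if Rt is not None: print("rotvec",np.degrees((M.inv()*Rt).as_rotvec()).round(2))
E
python3 -c "
from h import *
delta((.487,-.2065,.27),R.from_euler('xyz',[180,0,77.2],degrees=True))"
```

```text
t 0.7667 tcp [ 0.2872 -0.5828  0.2708] rot [-1.80e+02 -1.00e-01  7.75e+01] q [-1.287  0.216  1.52   0.     1.407 -1.07 ] w 0.08529818555710687 F [-0.2  0.3  0.1] 0.0
d tool [0.4105 0.1139 0.0012]
rotvec [-0.03 -0.06  0.35]
```

Call:
servo_tool:
  plan:
    - [[0.03,0.0085,0,0,0,0.3,100],[0.03,0.0085,0,0,0,0,100],[0.03,0.0085,0,0,0,0,100],[0.03,0.0085,0,0,0,0,100],[0.03,0.0085,0,0,0,0,100],[0.03,0.0085,0,0,0,0,100],[0.03,0.0085,0,0,0,0,100],[0.03,0.0085,0,0,0,0,100]]

```text
clock: 1.43
tcp_pos: [0.408, -0.363, 0.2708]
eef_rot: [-3.141, -0.001, 1.342]
contact_force: [0.7, 0.4, -0.0]
gripper_width: 0.0856
finger_force: 0.0
```

Call:
servo_tool:
  plan:
    - [[0.03,0.008,0,0,0,0,100],[0.03,0.008,0,0,0,0,100],[0.03,0.008,0,0,0,0,100],[0.03,0.008,0,0,0,0,100],[0.03,0.008,0,0,0,0,100],[0.0205,0.006,0,0,0,0,100],[0,0,0,0,0,0,100],[0,0,0,0,0,0,100]]

```text
clock: 2.1
tcp_pos: [0.4911, -0.2081, 0.2709]
eef_rot: [-3.141, 0.0, 1.345]
contact_force: [0.5, -0.2, 0.4]
gripper_width: 0.0852
finger_force: 0.0
```

```bash
python3 -c "
from h import *
delta((.487,-.2065,.155),R.from_euler('xyz',[180,0,77.2],degrees=True))
snap('top','top1.png')"
```

```text
t 2.1 tcp [ 0.4911 -0.2081  0.2709] rot [-180.     0.    77.1] q [-0.613 -0.062  1.814 -0.     1.391 -0.387] w 0.08516359650128304 F [ 0.5 -0.2  0.4] 0.0
d tool [ 0.0006 -0.0043  0.1159]
rotvec [-0.04  0.   -0.15]
```

Call:
servo_tool:
  plan:
    - [[0.0006,-0.0043,0,0,0,0,100],[0,0,0.0165,0,0,0,100],[0,0,0.0165,0,0,0,100],[0,0,0.0165,0,0,0,100],[0,0,0.0165,0,0,0,100],[0,0,0.0165,0,0,0,100],[0,0,0.0165,0,0,0,100],[0,0,0.0165,0,0,0,100]]

```text
clock: 2.82
tcp_pos: [0.4861, -0.2085, 0.155]
eef_rot: [-3.141, 0.0, 1.341]
contact_force: [0.1, -0.7, 0.7]
gripper_width: 0.0855
finger_force: 0.0
```

```bash
python3 -c "
from h import *
delta((.487,-.2065,.155))
snap('side','side2.png')"
```

```text
t 2.8167 tcp [ 0.4861 -0.2085  0.155 ] rot [-180.     0.    76.8] q [-0.62   0.046  1.927 -0.     1.169 -0.389] w 0.08551232927076405 F [ 0.1 -0.7  0.7] 0.0
d tool [0.0021 0.0004 0.    ]
```

View pics/side2.png

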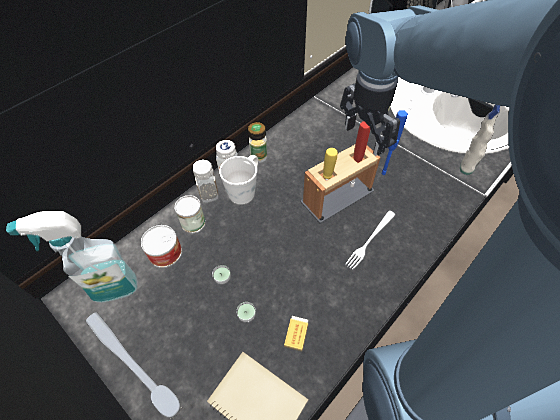

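The lighter (362,140) stands between the open fingers at (348,108) and (390,140), and nothing has been disturbed. Next I close the gripper.

Call:
servo_tool:
  plan:
    - [[0.002,0.0005,0,0,0,0,60],[0,0,0,0,0,0,45],[0,0,0,0,0,0,32],[0,0,0,0,0,0,26],[0,0,0,0,0,0,20],[0,0,0,0,0,0,10],[0,0,0,0,0,0,0],[0,0,0,0,0,0,0]]

```text
clock: 3.53
tcp_pos: [0.4884, -0.2059, 0.1568]
eef_rot: [3.14, 0.001, 1.343]
contact_force: [-1.0, -0.1, 4.7]
gripper_width: 0.0192
finger_force: 58.6
```

Call:
servo_tool:
  plan:
    - [[0,0,0,0,0,0,0],[0,0,0,0,0,0,0],[0,0,0,0,0,0,0],[0,0,0,0,0,0,0]]

```text
clock: 3.87
tcp_pos: [0.4884, -0.2059, 0.1568]
eef_rot: [3.14, 0.001, 1.343]
contact_force: [-1.5, 0.6, 6.0]
gripper_width: 0.0192
finger_force: 58.7
```

Call:
servo_tool:
  plan:
    - [[0,0,-0.005,0,0,0,0],[0,0,-0.01,0,0,0,0],[0,0,-0.015,0,0,0,0],[0,0,-0.015,0,0,0,0],[0,0,-0.015,0,0,0,0],[0,0,-0.015,0,0,0,0],[0,0,-0.015,0,0,0,0],[0,0,-0.015,0,0,0,0]]

```text
clock: 4.53
tcp_pos: [0.4877, -0.2053, 0.2619]
eef_rot: [-3.141, -0.0, 1.343]
contact_force: [0.7, -0.2, -0.6]
gripper_width: 0.0192
finger_force: 58.5
```

Call:
servo_tool:
  plan:
    - [[0,0,-0.015,0,0,0,0],[0,0,-0.015,0,0,0,0],[0,0,-0.015,0,0,0,0],[0,0,-0.015,0,0,0,0],[0,0,-0.015,0,0,0,0],[0,0,0,0,0,0,0]]

```text
clock: 5.03
tcp_pos: [0.4889, -0.2061, 0.3397]
eef_rot: [3.136, 0.002, 1.343]
contact_force: [-0.1, -0.6, -1.2]
gripper_width: 0.0193
finger_force: 58.6
```

```bash
python3 -c "
from h import *
Rt=R.from_euler('xyz',[180,0,77],degrees=True)*R.from_rotvec([0,np.pi/4,0])
delta((.546,.045,.336),Rt)
snap('side','side3.png');snap('top','top3.png')"
```

```text
t 5.0333 tcp [ 0.4889 -0.2061  0.3397] rot [1.797e+02 1.000e-01 7.690e+01] q [-0.613 -0.113  1.738  0.     1.511 -0.385] w 0.019287743818837556 F [-0.1 -0.6 -1.2] 58.630242347717285
d tool [ 0.2575 -0.0012  0.0031]
rotvec [ 0.34 45.13  0.07]
```

View pics/side3.png

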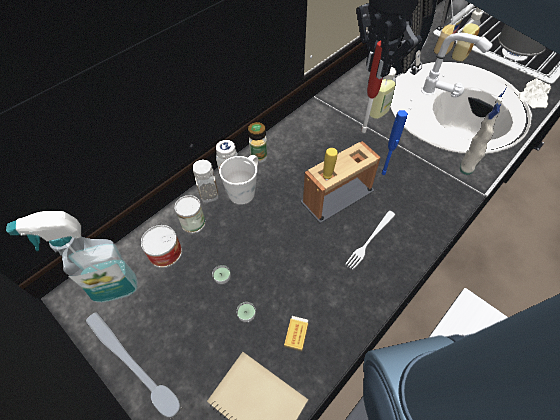

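The lighter is clear of the stand, with its nozzle end at (364,132). The screwdriver stays at (330,160), and the candle is still at (221,274). I tilt while rising slightly.

Call:
servo_tool:
  plan:
    - [[0,0,-0.02,0,0,0,0],[0,0,-0.01,0,6.5,0,0],[0,0,0,0,6.5,0,0],[0,0,0,0,6.5,0,0],[0,0,0,0,6.5,0,0],[0,0,0,0,6.5,0,0],[0,0,0,0,6.5,0,0],[0,0,0,0,6,0,0]]

```text
clock: 5.8
tcp_pos: [0.4875, -0.2058, 0.3647]
eef_rot: [-3.14, -0.792, 1.34]
contact_force: [-0.5, -0.5, -0.3]
gripper_width: 0.019
finger_force: 58.7
```

```bash
python3 -c "
from h import *
Rt=R.from_euler('xyz',[180,0,77],degrees=True)*R.from_rotvec([0,np.pi/4,0])
a=Rt.as_matrix()[:,2]; tip=np.array([.546,.178,.13]); P=tip-a*.146; print(P)
delta(P,Rt)
snap('side','side4.png')"
```

```text
[0.5227766  0.07740838 0.23323759]
t 5.8 tcp [ 0.4875 -0.2058  0.3647] rot [-179.9  -45.4   76.8] q [-0.9    0.057  1.662  0.632  1.912 -0.605] w 0.01897117162731068 F [-0.5 -0.5 -0.3] 58.67294132709503
d tool [ 0.1059 -0.0298  0.2943]
rotvec [ 0.04 -0.36 -0.15]
```

Call:
servo_tool:
  plan:
    - [[0.0106,-0.003,0.0294,0,0,0,0],[0.0106,-0.003,0.0294,0,0,0,0],[0.0106,-0.003,0.0294,0,0,0,0],[0.0106,-0.003,0.0294,0,0,0,0],[0.0106,-0.003,0.0294,0,0,0,0],[0.0106,-0.003,0.0294,0,0,0,0],[0.0106,-0.003,0.0294,0,0,0,0],[0.0106,-0.003,0.0294,0,0,0,0]]

```text
clock: 6.52
tcp_pos: [0.515, 0.0221, 0.2578]
eef_rot: [-3.14, -0.783, 1.342]
contact_force: [0.8, 0.6, 0.6]
gripper_width: 0.0193
finger_force: 58.7
```

Call:
servo_tool:
  plan:
    - [[0.0106,-0.003,0.0294,0,-0.3,0,0],[0.0106,-0.003,0.0294,0,0,0,0],[0,0,0,0,0,0,0],[0,0,0,0,0,0,0]]

```text
clock: 6.85
tcp_pos: [0.5212, 0.0785, 0.2311]
eef_rot: [-3.138, -0.779, 1.343]
contact_force: [0.5, -0.2, -0.7]
gripper_width: 0.0194
finger_force: 58.7
```

```bash
python3 -c "
from h import *
Rt=R.from_euler('xyz',[180,0,77],degrees=True)*R.from_rotvec([0,np.pi/4,0])
a=Rt.as_matrix()[:,2]; tip=np.array([.546,.178,.13]); P=tip-a*.146
delta(P,Rt)
print([proj(n,tip) for n in ('side','top')])
A=snap('side','side5.png');B=snap('top','top5.png')
z=np.hstack([cv2.resize(A[130:300,130:300],(400,400),interpolation=3),cv2.resize(B[110:260,160:310],(400,400),interpolation=3)])
cv2.imwrite('pics/c5.png',z[:,:,::-1])"
```

```text
t 6.85 tcp [0.5212 0.0785 0.2311] rot [-179.8  -44.6   77. ] q [-0.427 -0.05   2.017  0.768  1.427 -0.418] w 0.019447278328933105 F [ 0.5 -0.2 -0.7] 58.70398700237274
d tool [ 0.001   0.0018 -0.0021]
rotvec [-0.19  0.37 -0.03]
[array([213.05708396, 246.82289663]), array([206.64501831, 196.63045705])]
```

View pics/c5.png

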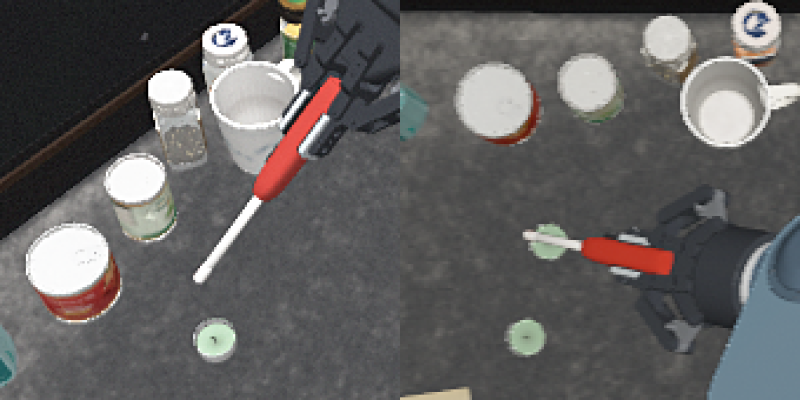

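The tip shows at side (215,248) and top (207.6,198), above the candle. The lighter lies straight in the grip. I triangulate the tip and both ends of the axis.

```bash
cat > tri.py <<'E'
from m import *
import sys
def tri(a,b):
    (c1,d1),(c2,d2)=ray("side",*a),ray("top",*b)
    k=np.linalg.lstsq(np.c_[d1,-d2],c2-c1,rcond=None)[0]; p,q=c1+k[0]*d1,c2+k[1]*d2; return (p+q)/2,np.linalg.norm(p-q)
def red(im,n,box):
    m=mask(n,im,(0,140,40),(6,255,255),box); c=big(m)[:,0,:].astype(float); return c
def ends(im,n,box,tipbox):
    c=red(im,n,box); mu=c.mean(0); v=np.linalg.svd(c-mu)[2][0]
    m=mask(n,im,(0,0,125),(180,60,255),tipbox); 
    k=big(m)[:,0,:].astype(float); 
    if (k.mean(0)-mu)@v<0: v=-v
    t=(k-mu)@v; w=k[t>t.max()-3].mean(0); print(n,"tip px",(mu+v*t.max()).round(1),"near-tip mean",w.round(1),"w",cv2.minAreaRect(big(m)))
    r=(c-mu)@v; far=c[r>r.max()-2].mean(0); but=c[r<r.min()+2].mean(0)
    return mu+v*t.max(),far,but
E
python3 - <<'E'
from tri import *
A,B=load("side5.png"),load("top5.png")
a=ends(A,"side",(230,155,280,220),(210,210,244,252)); b=ends(B,"top",(220,190,270,220),(203,192,231,208))
P=[tri(x,y) for x,y in zip(a,b)]
for p,e in P: print(p.round(4),e.round(4))
for i,j in((0,1),(1,2),(0,2)):
    d=P[j][0]-P[i][0]; print(np.linalg.norm(d).round(4),np.degrees(np.arcsin(d[2]/np.linalg.norm(d))).round(1))
s=env.read_state(); M=R.from_euler('xyz',s["eef_rot"]); print("tip tool",M.inv().apply(P[0][0]-s["tcp_pos"]).round(4), "nominal", (s["tcp_pos"]+M.apply([0,0,.146])).round(4))
E
```

```text
side tip px [216.  251.3] near-tip mean [213.6 248.4] w ((226.04769897460938, 231.43496704101562), (4.999711036682129, 44.19099426269531), 36.25383377075195)
top tip px [205.9 197.4] near-tip mean [207.4 197.8] w ((216.5, 200.0), (12.0, 21.0), 90.0)
[0.5427 0.1796 0.1193] 0.0061
[0.5293 0.1153 0.1922] 0.0003
[0.5139 0.0383 0.2745] 0.0064
0.0981 48.0
0.1138 46.4
0.2119 47.1
tip tool [-0.005  -0.0039  0.1545] nominal [0.5459 0.1764 0.1289]
```

```bash
python3 - <<'E'
from tri import *
for P in [(.5459,.1764,.1289)]: print(proj("side",P),proj("top",P))
A,B=load("side5.png"),load("top5.png")
print(tri((213.2,248.6),(206.9,197.7)))
k=big(mask("s",A,(0,0,125),(180,60,255),(210,210,244,252)))[:,0,:]; print(k[k[:,1]>244].tolist())
m=mask("t",B,(0,0,125),(180,40,255),(200,190,216,205)); k=big(m)[:,0,:]; print(k[k[:,0]<212].tolist())
E
```

```text
[213.8119604 246.6012757] [207.37985409 196.70751772]
(array([0.54427037, 0.17873414, 0.12609087]), np.float64(0.001775310405449507))
[[213, 245], [213, 246], [212, 247], [212, 248], [213, 249], [214, 250], [215, 250], [216, 249], [217, 248], [217, 247], [218, 246], [219, 245]]
[[211, 197], [210, 197], [209, 197], [208, 196], [207, 196], [206, 197], [206, 198], [207, 199], [208, 199], [209, 200], [208, 201], [209, 202], [208, 203], [209, 203], [210, 204], [211, 204]]
```

Call:
servo_tool:
  plan:
    - [[-0.007,0.001,0.007,0,0,0,0],[-0.007,0,0.007,0,0,0,0],[-0.007,0,0.007,0,0,0,0],[-0.007,0,0.007,0,0,0,0],[-0.007,0,0.007,0,0,0,0],[-0.007,0,0.007,0,0,0,0],[-0.007,0,0.007,0,0,0,0],[-0.007,0,0.007,0,0,0,0]]

```text
clock: 7.62
tcp_pos: [0.5234, 0.0761, 0.1523]
eef_rot: [-3.141, -0.78, 1.342]
contact_force: [-0.2, 0.5, -0.3]
gripper_width: 0.0195
finger_force: 58.7
```

Call:
servo_tool:
  plan:
    - [[0,0,0,0,0,0,0],[0,0,0,0,0,0,0],[0,0,0,0,0,0,0]]

```text
clock: 7.87
tcp_pos: [0.5238, 0.076, 0.1538]
eef_rot: [3.141, -0.78, 1.343]
contact_force: [-0.2, -0.2, -1.0]
gripper_width: 0.0197
finger_force: 58.7
```

```bash
python3 - <<'E'
from tri import *
s=env.read_state(); M=R.from_euler('xyz',s["eef_rot"]); print("tip nominal .148", (s["tcp_pos"]+M.apply([0,0,.148])).round(4))
delta((.546,.178,.035))
A=snap('side','side6.png');B=snap('top','top6.png')
z=np.hstack([cv2.resize(A[220:300,180:260],(400,400),interpolation=0),cv2.resize(B[165:235,180:250],(400,400),interpolation=0)])
cv2.imwrite('pics/c6.png',z[:,:,::-1])
E
```

```text
tip nominal .148 [0.5474 0.1774 0.0486]
t 7.8667 tcp [0.5238 0.076  0.1538] rot [180.  -44.7  77. ] q [-0.431  0.078  2.051  0.794  1.311 -0.537] w 0.019650936871142232 F [-0.2 -0.2 -1. ] 58.70626151561737
d tool [-0.0094 -0.0015  0.1579]
```

View pics/c6.png

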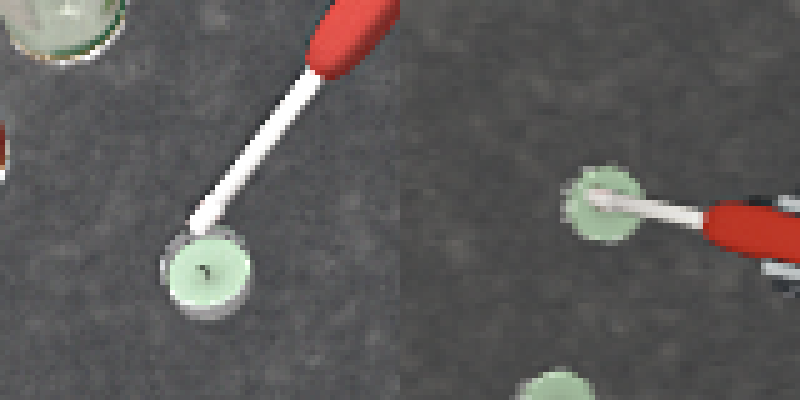

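The tip end shows at about side (219.3,266) and top (212.2,199), just above the candle (side 221,274; top 215,200), which has not moved.

```bash
python3 - <<'E'
from tri import *
for a,b in(((219.1,265.7),(212.2,199.0)),((219.3,266.3),(211.9,199)),((219.1,265),(212.5,199.))): print(tri(a,b))
for off in(.146,.148,.150):
    s=env.read_state(); M=R.from_euler('xyz',s["eef_rot"]); P=s["tcp_pos"]+M.apply([0,0,off]); print(P.round(4),proj("side",P),proj("top",P))
for z in(.0,.015): print(proj("side",(.546,.178,z)),proj("top",(.546,.178,z)))
print(M.inv().as_matrix().round(3))
E
```

```text
(array([0.54519815, 0.17787497, 0.05232712]), np.float64(0.0005995724581510574))
(array([0.54490337, 0.17852835, 0.05102711]), np.float64(0.0016460359913731514))
(array([0.54532436, 0.17701333, 0.05402505]), np.float64(5.428194318330137e-05))
[0.5473 0.1759 0.0504] [219.09886731 264.86169033] [213.15365253 198.33408386]
[0.5476 0.1773 0.049 ] [218.59372625 265.51848536] [212.73357881 198.24800223]
[0.548  0.1787 0.0476] [218.08947512 266.17412328] [212.31462946 198.16215101]
[221.94628999 276.50818473] [215.5668073  200.05897178]
[221.03498603 273.46490725] [214.64444514 199.70452131]
[[ 0.16   0.693  0.703]
 [ 0.974 -0.226  0.001]
 [ 0.16   0.685 -0.711]]
```

Call:
servo_tool:
  plan:
    - [[-0.0025,0,0.0028,0,0,0,0],[-0.0025,0,0.0028,0,0,0,0],[-0.0025,0,0.0028,0,0,0,0],[-0.0025,0,0.0028,0,0,0,0],[0,0,0,0,0,0,0],[0,0,0,0,0,0,0],[0,0,0,0,0,0,0],[0,0,0,0,0,0,0]]

```text
clock: 8.63
tcp_pos: [0.5238, 0.0768, 0.1387]
eef_rot: [3.141, -0.78, 1.343]
contact_force: [-0.3, -0.4, -0.7]
gripper_width: 0.0191
finger_force: 58.7
```

```bash
python3 - <<'E'
from tri import *
s=env.read_state(); M=R.from_euler('xyz',s["eef_rot"])
for o in(.146,.148,.15): print((s["tcp_pos"]+M.apply([0,0,o])).round(4))
delta((.546,.178,.035))
A=snap('side','side7.png');B=snap('top','top7.png')
print(proj("side",(.546,.178,.035)),proj("top",(.546,.178,.035)))
z=np.hstack([cv2.resize(A[230:310,180:260],(400,400),interpolation=0),cv2.resize(B[165:235,180:250],(400,400),interpolation=0)])
cv2.imwrite('pics/c7.png',z[:,:,::-1])
E
```

```text
[0.5471 0.1768 0.0349]
[0.5474 0.1782 0.0335]
[0.5477 0.1795 0.0321]
t 8.6333 tcp [0.5238 0.0768 0.1387] rot [180.  -44.7  76.9] q [-0.429  0.106  2.055  0.801  1.288 -0.559] w 0.019098567127336666 F [-0.3 -0.4 -0.7] 58.706034421920776
d tool [ 0.0007 -0.0013  0.1466]
[219.77786153 269.26677045] [213.37498042 199.21668435]
```

View pics/c7.png

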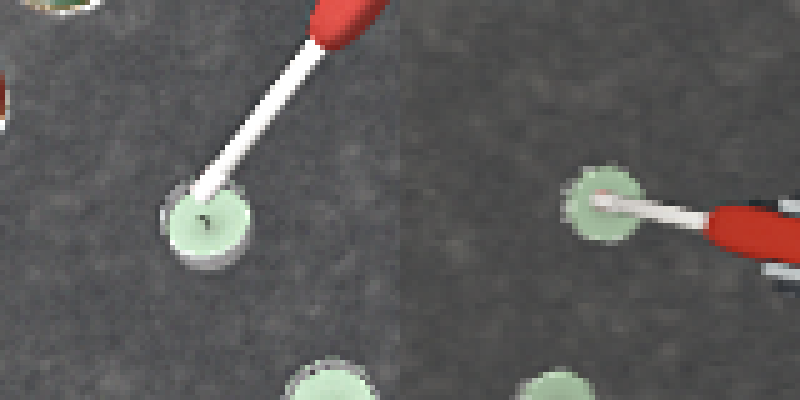

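The tip end sits at side (220,269.3) and top (212.8,199.5). That matches the target projection to within a pixel, and the candle has not moved.

```bash
python3 -c "
from cell import env
print(env.job_done())"
```

```text
the job is handed in; nothing more can be done
None
```

The job is handed in: the red lighter is held still at about 45°, nozzle end lowest, its tip about 2 cm above the middle of the candle farthest from the base; the candle showed no shift in the last pictures.

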